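# Prop up the ware board and load it with kiln props

### The job

The ware board sticks out over its stand: first, while it is still empty, turn the knob of the screw jack under its free end until the platform just touches and bears the board, without lifting the board noticeably. Then lay every kiln prop from the slot rack on the board, well in from its edges, lying flat as it lay in the rack and not on one another; a prop is boxed in too tightly to grip in its slot, so nudge it out along the slot first to make room for the fingers. Leave everything else on the bench where it is.

Things in the scene. Friction and masses are not known exactly. Their poses are not given: they have to be found in the camera images.
- board: wooden ware board, loose, 160 x 330 x 16 mm, 1.1 kg; origin at the centre of its underside, its long side along its own y, z up. About 92 mm above the table. It lies on the plywood stand at its +y end; its -y end sticks out freely over the jack
- board_free_end (a point): point in the middle of the board's underside, 25 mm in from its free (-y) end
- jack_platform: aluminium platform of the screw jack, 90 x 90 x 8 mm, square, moves only up and down; it stands under the free end of the board. Origin at the centre of its top face
- jack_top (a point): centre of the jack platform's top face, the face that is to touch the board
- jack_knob (a joint): angle of the jack's knob, rad, 0 to 8, grows as the knob is turned clockwise seen from above; each rad raises the platform by 4 mm. Stiff (about 0.25 N m), stays where it is left
- jack_knob_grip (a point): grip point of the jack's knob, on its vertical axis, 7 mm below its top: black knob on a grey column just beyond the board's free end. Its grip is an upright bar 57 mm long (along this point's x), 14 mm thick (y), 32 mm high, on a flat disc of 30 mm radius whose top is 23 mm below this point. The point turns with the knob
- rack_mid (a point): middle of the floor of the plywood slot rack, fixed. Four parallel slots side by side along its y, 59 mm apart (at y = -88, -29, 29 and 88 mm), each 51 mm wide and 100 mm long (x from -50 to 50 mm), open at both ends and at the top, between 8 mm plywood walls 40 mm high. The 6 mm base plate, whose top is at this height, runs on as a flat apron on the far (+x) side to x = 140 mm; on the near side it ends at x = -55 mm
- prop1_mid (a point): centre of kiln prop 1: fired-clay block 100 long (x) x 48 wide (y) x 40 mm high (z), 0.27 to 0.45 kg, starting in a slot of the rack with its top flush with the slot walls, no finger room beside it; slides freely along the slot. May be absent
- prop2_mid (a point): centre of kiln prop 2: fired-clay block 100 long (x) x 48 wide (y) x 40 mm high (z), 0.27 to 0.45 kg, starting in a slot of the rack with its top flush with the slot walls, no finger room beside it; slides freely along the slot. May be absent
- prop3_mid (a point): centre of kiln prop 3: fired-clay block 100 long (x) x 48 wide (y) x 40 mm high (z), 0.27 to 0.45 kg, starting in a slot of the rack with its top flush with the slot walls, no finger room beside it; slides freely along the slot. May be absent
- prop4_mid (a point): centre of kiln prop 4: fired-clay block 100 long (x) x 48 wide (y) x 40 mm high (z), 0.27 to 0.45 kg, starting in a slot of the rack with its top flush with the slot walls, no finger room beside it; slides freely along the slot. May be absent
- tape: bystander: roll of tape, 100 mm across, 36 high; leave alone. Origin at its underside
- bowl: bystander: clay bowl, 120 mm across; leave alone. Origin at its underside
- sprayer: bystander: spray bottle, 170 mm high; leave alone. Origin at its underside
- crock: bystander: white cup, 110 mm high; leave alone. Origin at its underside
Things that resemble listed ones, but are neither listed nor needed, are in the scene too. Leave any pink look-alike of the part that bears prop4_mid alone.

How it is judged:
By the outcome, as a careful person would: the job done as asked, in the order asked, and still so for the second after the job is handed in, with the robot touching nothing.
Of prop1, prop2, prop3, prop4 only 2 to 4 are there at a start; the rules pass over those that are not, and their reading is None.
At some moment in a run one of prop1, prop2, prop3, prop4 may be knocked a few centimetres aside while the robot is not near it.
Once in a run the grip may slacken for a moment while it holds something.
It also fails if it takes over 210 s, if anything falls off the work surface, if the arm or the gripper's body presses on something with over 40 N, if the wrist force passes 120 N, or if a joint passes its speed limit or range.

### The arm

A 7-joint arm with a two-finger parallel gripper is mounted at the origin on the work surface. World frame = base frame: x ahead of the robot, y to its left, z up, the work surface at z = 0. Lengths are in m, angles in rad, forces in N, time in s.
With the tool pointing down it reaches from about 0.375 to 0.925 m from the base axis. Payload 3.1 kg.
Tool frame: the origin (TCP) lies between the finger pads; the fingertips stand 19 mm ahead of it and the grasp point (between the pads) is the TCP; z points along the fingers, y is the direction in which the jaws open and shut (so a half turn about z gives the same grasp; the last joint's range is limited). The gripper opens to 85 mm and grips with 20 to 120 N. Pads are 22 mm wide; open, the fingers measure 114 mm over their backs; the gripper's body (76 mm by 85 mm) begins 54 mm behind the grasp point. The pads swing forward as they close: fully open they stand 13 mm farther back than shut.
Start: joints at [-1.332, 0.383, 0.044, 1.598, -0.018, 1.161, -0.05], TCP at [0.215, 0.613, 0.25] pointing down, gripper open.
Joint ranges: [-2.61, 2.61], [-0.41, 2.15], [-1.48, 1.57], [0, 2.5], [-1.57, 4.71], [0.05, 1.97], [-2.85, 2.85]. Speed limits (rad/s): [2.79, 2.79, 3.14, 3.14, 3.14, 3.14, 3.14].

### API

Orientations are given as a unit quaternion [x, y, z, w].
In Python, from bench import move_ptp, movel, move_j, move_gripper, pause, inverse_kinematics, read_camera, camera_params, MotionError, sign_off, look_for, tip_of, read_time_s, read_qpos, read_joint_vel, read_effort, read_eef_pos, read_tcp_rot, read_ft_force, read_ft_torque, read_finger_gap gives the robot as it stands. Calls block until the motion is done:
- move_ptp(position, orientation): joint-space move of the TCP to a pose.
- movel(position, orientation=None, speed=0.15): straight line of the TCP; orientation=None keeps the orientation; speed is the mean speed in m/s.
- move_j(angles): joint-space move.
- move_gripper(opening, effort=None): finger opening in m; effort is the grip in N (None keeps the last); returns when the fingers have stopped.
- pause(seconds).
- inverse_kinematics(position, orientation): joint angles nearest the present ones, or None.
- read_camera(name): name is "scene" or "top"; returns the picture (420x560x3 uint8, red, green, blue); there is no depth.
- camera_params(name): a dict with "K" (3x3 intrinsics, pixels), "camera_from_world" (4x4, takes a point from world to camera coordinates). Camera axes: x right, y down, z forward; pixel columns grow to the right and rows downward; lengths in m; the calibration is good to about 2 mm. A picture is of the moment at which its call begins. camera_params takes no time and is no camera call.
A pose or a line that the arm cannot do raises MotionError and nothing moves.
- sign_off(): hands the job in, once; it reports no verdict.
Trained networks look in the newest picture that a camera, given by its name, has taken for a name from the list of things; names that differ only in an ending like _2 or _b are one class to them, and where a whole thing is asked for, a point or a joint stands for the part that bears it (a point fixed in the world has none). Each returns a list of dicts, best first, with "confidence" (0 to 1); they miss things now and then, are a little off and sometimes report something else, mostly with a low value. They report only what shows in the picture. A call takes as long as a camera call. They do not tell look-alikes from the thing itself.
- look_for(camera, name): "at" ([column, row] in pixels, amid what is visible of it).
- tip_of(camera, name): "at" ([column, row] in pixels: a listed point, or the origin of a listed thing).
Readings, each from a call of its own:
- read_time_s(): time.
- read_qpos(): joint angles.
- read_joint_vel(): joint speeds.
- read_effort(): joint torques, N m.
- read_eef_pos(): TCP position.
- read_tcp_rot(): TCP orientation.
- read_ft_force(): force on the tool from outside, world axes, zero at the start.
- read_ft_torque(): the same for the moment, N m.
- read_finger_gap(): finger opening in m.
Only numpy, scipy, OpenCV 4.12 (cv2) and the standard library are available. Lean on these libraries where they do the work, as an engineer would, in place of code of your own. Each camera call takes 0.05 s, during which the arm holds its last target. There are 200 camera calls.

## Working session

There is one attempt and no reset: what is moved stays moved. The work goes in short steps, each a Python script; the robot and the scene stay as the last script left them, time stands still between calls to the robot, and variables do not carry over. Pictures are saved under pics/ and viewed, on a budget of 14 in all, crops included, one or two more only if the job needs it, and the job is handed in when it is done.

```bash
ls; mkdir -p pics
cat > h.py <<'E'
from bench import *
import numpy as np, cv2
from scipy.spatial.transform import Rotation as R
def snap(c,f):
    im=read_camera(c); cv2.imwrite('pics/'+f,cv2.cvtColor(im,cv2.COLOR_RGB2BGR)); return im
def ray(c,px):
    p=camera_params(c);K=np.array(p['K']);T=np.array(p['camera_from_world'])
    d=T[:3,:3].T@np.linalg.solve(K,[px[0],px[1],1.]);o=-T[:3,:3].T@T[:3,3]
    return o,d
def at_z(c,px,z):
    o,d=ray(c,px);return o+d*(z-o[2])/d[2]
def proj(c,P):
    p=camera_params(c);K=np.array(p['K']);T=np.array(p['camera_from_world'])
    q=K@(T[:3,:3]@np.asarray(P,float)+T[:3,3]);return q[:2]/q[2]
def down(yaw):  # tool z down; tool y (jaw direction) at world angle yaw
    y=np.array([np.cos(yaw),np.sin(yaw),0]);z=np.array([0,0,-1.]);x=np.cross(y,z)
    return R.from_matrix(np.c_[x,y,z]).as_quat()
E
python3 - <<'E'
from h import *
np.set_printoptions(precision=3,suppress=True)
for c in('scene','top'):
    snap(c,c+'0.png'); p=camera_params(c); print(c,ray(c,[280,210]))
    for n in ['board','board_free_end','jack_top','jack_knob_grip','rack_mid','prop1_mid','prop2_mid','prop3_mid','prop4_mid']:
        print(n,[(np.round(d['at']).astype(int).tolist(),round(d['confidence'],2)) for d in tip_of(c,n)][:4],[(np.round(d['at']).astype(int).tolist(),round(d['confidence'],2)) for d in look_for(c,n)][:4])
print(read_time_s(),read_tcp_rot(),down(0))
E
```

```text
pics
scene (array([ 1.245, -0.558,  0.934]), array([-0.567,  0.403, -0.718]))
board [([365, 147], 0.93), ([278, 303], 0.71)] [([363, 144], 0.74), ([306, 178], 0.41), ([402, 211], 0.3)]
board_free_end [([329, 163], 0.75), ([250, 221], 0.73)] [([363, 143], 0.76)]
jack_top [] [([240, 257], 0.51), ([256, 219], 0.15)]
jack_knob_grip [([306, 172], 0.66), ([356, 235], 0.62)] [([306, 176], 0.55)]
rack_mid [([228, 238], 0.6), ([278, 301], 0.25)] [([243, 256], 0.86), ([305, 179], 0.17)]
prop1_mid [([198, 248], 0.97)] [([200, 248], 0.77)]
prop2_mid [([217, 240], 0.68)] [([219, 238], 0.61)]
prop3_mid [([235, 226], 0.81)] [([236, 223], 0.93)]
prop4_mid [([140, 244], 0.82), ([252, 219], 0.8)] [([255, 218], 0.94), ([139, 244], 0.81), ([136, 287], 0.69)]
top (array([ 0.472, -0.097,  1.205]), array([ 0.113,  0.042, -0.993]))
board [([153, 242], 0.57)] [([152, 245], 0.96)]
board_free_end [([205, 244], 0.59)] [([149, 243], 0.7)]
jack_top [] [([194, 154], 0.48)]
jack_knob_grip [([238, 239], 0.62)] [([236, 240], 0.87)]
rack_mid [([341, 241], 0.97)] [([342, 214], 0.65), ([377, 238], 0.2)]
prop1_mid [([376, 236], 0.85)] [([375, 237], 0.67), ([310, 241], 0.59)]
prop2_mid [([356, 243], 0.78)] [([356, 242], 0.59)]
prop3_mid [([334, 247], 0.64)] [([337, 251], 0.61)]
prop4_mid [([312, 244], 0.95), ([423, 287], 0.76), ([439, 236], 0.74)] [([309, 240], 0.97), ([440, 235], 0.88), ([424, 289], 0.56)]
1.9 [ 0.168  0.986 -0.     0.   ] [0.707 0.707 0.    0.   ]
```

Run:
```python
import cv2
for c in('scene','top'):
    im=cv2.imread(f'pics/{c}0.png')
    a=im[100:340,90:460] if c=='scene' else im[120:360,80:480]
    cv2.imwrite(f'pics/{c}0z.png',cv2.resize(a,None,fx=2,fy=2,interpolation=cv2.INTER_CUBIC))
```

```text
(no output)
```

View pics/scene0z.png

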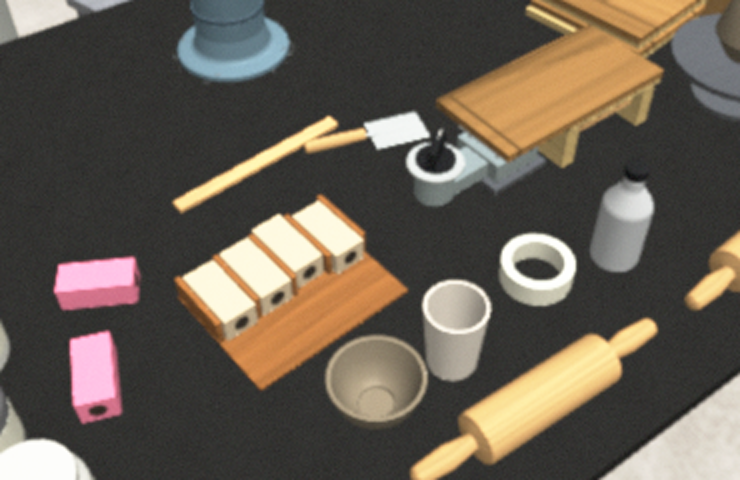

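View pics/top0z.png

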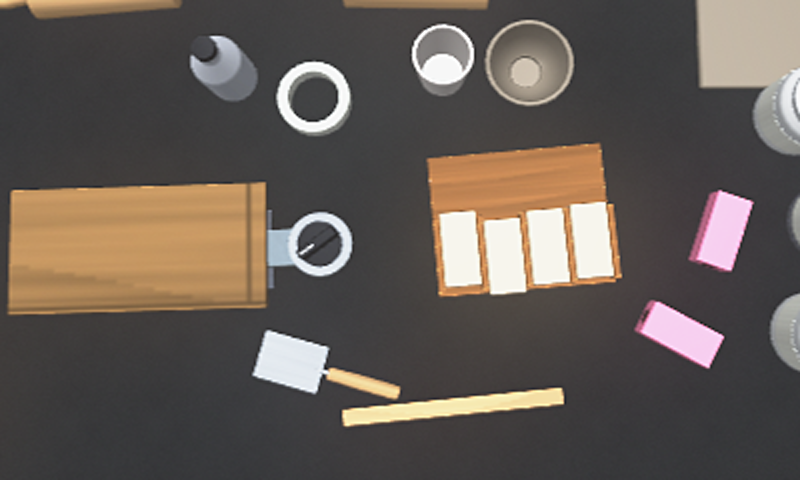

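The scene view shows 4 cream props in the rack (scene px ≈ 198–255, 218–248). The knob is at (306,176), the board at (363,144), and the pink look-alikes are on the left. The top view agrees. Next I'll compute world poses.

Run:
```python
from h import *
np.set_printoptions(precision=3,suppress=True)
def tri(a,b):
    A=[];B=[]
    o1,d1=ray('top',a);o2,d2=ray('scene',b)
    s=np.linalg.lstsq(np.c_[d1,-d2],o2-o1,rcond=None)[0]
    return (o1+d1*s[0]+o2+d2*s[1])/2,np.linalg.norm(o1+d1*s[0]-o2-d2*s[1])
print('knob',tri([238,239],[306,172]));print('free',tri([205,244],[329,163]));
print('board',tri([153,242],[365,147]))
Z=lambda p,z:at_z('top',[80+p[0]/2,120+p[1]/2],z)
print('board corners top',[Z(p,.108)[:2] for p in [(10,190),(267,183),(267,306),(8,314)]])
print('ring',Z((320,244),.1), Z((352,244),.1)-Z((288,244),.1))
print('apron',[Z(p,.006)[:2] for p in [(428,158),(600,144)]],'near',[Z(p,.046)[:2] for p in [(441,296),(621,278)]])
for i,q in enumerate([(438,213,475,209,483,286,446,289),(484,222,522,217,527,291,490,294),(526,210,565,207,571,281,533,286),(571,205,606,202,614,276,577,280)]):
    c=np.array([Z(q[j:j+2],.046)[:2] for j in (0,2,4,6)]);print(i,c.mean(0),np.linalg.norm(c[0]-c[3]),np.linalg.norm(c[0]-c[1]),np.degrees(np.arctan2(*(c[0]+c[1]-c[2]-c[3])[::-1])))
for n,a,b in [(1,[376,236],[198,248]),(2,[356,243],[217,240]),(3,[334,247],[235,226]),(4,[312,244],[252,219])]: print(n,tri(a,b))
print('px/m scene at knob',proj('scene',[.43,.13,.1])-proj('scene',[.43,.13,.11]))
for c,(x,y,w,h) in dict(scene=(275,140,110,80),top=(195,210,70,60)).items():
    im=cv2.imread(f'pics/{c}0.png')[y:y+h,x:x+w]; 
    cv2.imwrite(f'pics/k{c}.png',cv2.resize(im,(400,int(400*h/w)),interpolation=cv2.INTER_CUBIC))
a=cv2.imread('pics/kscene.png');b=cv2.imread('pics/ktop.png');h=max(a.shape[0],b.shape[0])
cv2.imwrite('pics/k.png',np.hstack([cv2.copyMakeBorder(i,0,h-i.shape[0],0,0,0) for i in(a,b)]))
```

```text
knob (array([0.521, 0.052, 0.114]), np.float64(0.007129681528516442))
free (array([0.511, 0.143, 0.095]), np.float64(0.00046217073551513786))
board (array([0.517, 0.28 , 0.095]), np.float64(0.0029100031814832525))
board corners top [array([0.585, 0.454]), array([0.594, 0.12 ]), array([0.437, 0.117]), array([0.427, 0.447])]
ring [0.516 0.052 0.1  ] [-0.    -0.082  0.   ]
apron [array([ 0.64 , -0.086]), array([ 0.66 , -0.328])] near [array([ 0.448, -0.104]), array([ 0.472, -0.344])]
0 [ 0.511 -0.13 ] 0.10245961343675566 0.0502866903840876 5.713647941055099
1 [ 0.502 -0.191] 0.09657025675490735 0.051689071788761747 3.7111059353753175
2 [ 0.515 -0.249] 0.10214670125225918 0.05273862480035514 4.032922741664646
3 [ 0.522 -0.307] 0.10073912740540486 0.04734808520478182 4.1192010438948135
1 (array([ 0.533, -0.309,  0.045]), np.float64(0.004763611529277326))
2 (array([ 0.517, -0.253,  0.024]), np.float64(0.006476433901218018))
3 (array([ 0.507, -0.191,  0.03 ]), np.float64(0.009328194321720261))
4 (array([ 0.513, -0.135,  0.029]), np.float64(0.0014937554336993696))
px/m scene at knob [-0.144  2.628]
```

View pics/k.png

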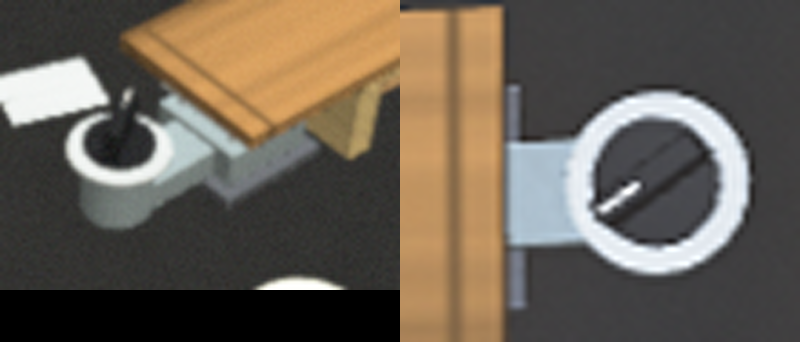

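The top crop shows the knob bar running from its white-marked end at crop (600,210) to (712,152), inside a white ring, so its axis is at about 117° in world. The scene crop shows the bar standing proud of the ring. I'll go above the knob with j7 set for plenty of clockwise travel.

Run:
```python
from h import *
np.set_printoptions(precision=3,suppress=True)
# refine knob with both nets again
for c in('top','scene'):
    read_camera(c); d=tip_of(c,'jack_knob_grip'); print(c,[(x['at'],x['confidence']) for x in d], [at_z(c,x['at'],.114) for x in d])
    print(c,'look',[at_z(c,x['at'],.114) for x in look_for(c,'jack_knob_grip')][:1])
for y in (27,-153):
    q=inverse_kinematics([.519,.052,.2],down(np.radians(y))); print(y,q)
    q2=inverse_kinematics([.519,.052,.2],down(np.radians(y-10))); print(' cw10',q2)
move_gripper(.05,80)
move_ptp([.519,.052,.25],down(np.radians(27)))
print(read_qpos(),read_ft_force(),read_ft_torque())
snap('scene','s1.png');snap('top','t1.png')
a=cv2.imread('pics/s1.png')[100:300,200:400];b=cv2.imread('pics/t1.png')[140:340,140:340]
cv2.imwrite('pics/v1.png',cv2.resize(np.hstack([a,b]),(800,400),interpolation=cv2.INTER_CUBIC))
```

```text
top [] []
top look [array([0.514, 0.051, 0.114])]
scene [([329.7, 161.8], 0.4)] [array([0.525, 0.132, 0.114])]
scene look [array([0.542, 0.037, 0.114])]
27 [-0.741  0.22   0.631  1.979 -0.155  0.99   0.436]
 cw10 [-0.751  0.221  0.644  1.979 -0.158  0.99   0.265]
-153 [-1.265  0.574  1.393  1.994 -0.635  1.124 -2.267]
 cw10 [-1.265  0.574  1.393  1.994 -0.635  1.124 -2.442]
[-0.766  0.152  0.641  1.929 -0.103  1.092  0.392] [-0.548  0.826 -0.295] [ 0.026 -0.016 -0.005]
```

View pics/v1.png

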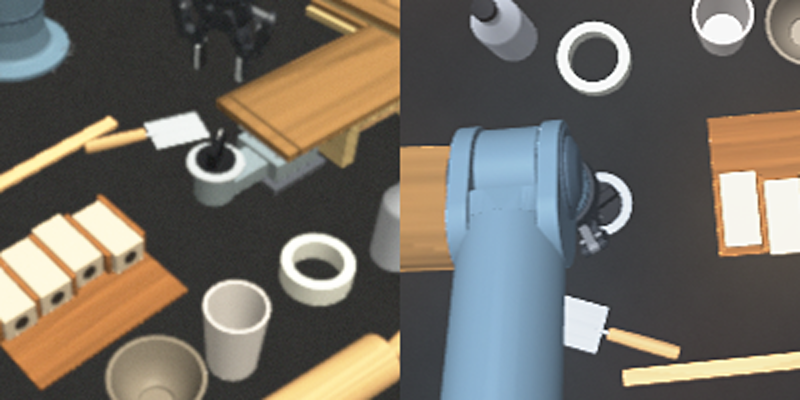

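The scene crop shows the open gripper above the knob, with the board end and jack still in view. Next I'll fix the ring height by triangulation and take a closer look just above the knob.

Run:
```python
from h import *
np.set_printoptions(precision=3,suppress=True)
# white ring segmentation in both initial pictures -> ellipse centre
def ringc(f,x0,y0,w,h):
    im=cv2.imread(f)[y0:y0+h,x0:x0+w].astype(int); m=(im.min(2)>190).astype(np.uint8)
    n,l,s,c=cv2.connectedComponentsWithStats(m); k=1+np.argmax(s[1:,4]); 
    cs,_=cv2.findContours((l==k).astype(np.uint8),0,2); e=cv2.fitEllipse(cs[0]); return np.array(e[0])+[x0,y0],e[1]
t,et=ringc('pics/top0.png',215,215,50,50); s,es=ringc('pics/scene0.png',287,160,45,40)
print(t,et,s,es)
o1,d1=ray('top',t);o2,d2=ray('scene',s);k=np.linalg.lstsq(np.c_[d1,-d2],o2-o1,rcond=None)[0]
print('ring centre',o1+d1*k[0],o2+d2*k[1])
```

```text
[239.374 241.589] (30.134836196899414, 31.225297927856445) [307.89  180.428] (17.96799087524414, 27.218591690063477)
ring centre [0.518 0.057 0.076] [0.519 0.058 0.076]
```

Run:
```python
from h import *
np.set_printoptions(precision=3,suppress=True)
def wc(f,x0,y0,w,h):
    im=cv2.imread(f)[y0:y0+h,x0:x0+w].astype(float).min(2); m=np.clip(im-110,0,None); yy,xx=np.mgrid[:h,:w]
    print(np.round(im).astype(int)); return [x0+(xx*m).sum()/m.sum(),y0+(yy*m).sum()/m.sum()]
t=wc('pics/top0.png',229,241,9,8);s=wc('pics/scene0.png',305,161,9,9);print(t,s)
o1,d1=ray('top',t);o2,d2=ray('scene',s);k=np.linalg.lstsq(np.c_[d1,-d2],o2-o1,rcond=None)[0]
print('mark',o1+d1*k[0],o2+d2*k[1])
```

```text
[[ 61  69  71  65  56  61  65  66  70]
 [ 60  70  67  60  61  59 184 219  67]
 [ 56  57  61  61 137 254 255 123  64]
 [ 45  59  61 135 197 174 106  66  53]
 [ 52  91 199 240 165  74  57  48  42]
 [132 231 221  99  76  55  43  40  50]
 [ 87 124  88  59  50  42  46  61  72]
 [ 97  52  53  45  39  48  62  71  72]]
[[ 51  51  47  51  47  47  51  52  47]
 [ 49  50  51  46  50  50  52  49  51]
 [ 48  52  48  49  48  57  58  54  48]
 [ 48  47  49  50  78 102  84  58  46]
 [ 51  50  46  63 132 151 107  58  51]
 [ 67  49  47  81 171 163  86  45  50]
 [ 77  47  47  82 158 134  65  37  44]
 [ 71  46  55  98 105  85  45  33  45]
 [ 48  39  50  84  88  52  36  32  40]]
[np.float64(232.97073170731707), np.float64(244.10487804878048)] [np.float64(309.4738955823293), np.float64(166.03614457831324)]
mark [0.51  0.067 0.12 ] [0.51  0.068 0.12 ]
```

The bar top is at z≈0.120, so the grip point is near (0.5175, 0.057, 0.113), and the jaw direction is about 30°. I'll descend and close gently.

Run:
```python
from h import *
np.set_printoptions(precision=3,suppress=True)
q=down(np.radians(30)); P=np.array([.5175,.057])
move_ptp([*P,.17],q); movel([*P,.118],q,speed=.06)
print(read_eef_pos(),read_ft_force())
move_gripper(.018,25); print(read_finger_gap(),read_ft_force(),read_ft_torque(),read_eef_pos())
move_gripper(0,25); pause(.3); print(read_finger_gap(),read_ft_force(),read_ft_torque(),read_eef_pos())
snap('scene','s2.png')
a=cv2.imread('pics/s2.png')[120:220,270:420]
cv2.imwrite('pics/v2.png',cv2.resize(a,(750,500),interpolation=cv2.INTER_CUBIC))
```

```text
[0.518 0.057 0.118] [-0.133  0.183  0.335]
0.018084081238699243 [-0.093 -1.237 -0.253] [ 0.028 -0.048 -0.044] [0.518 0.057 0.118]
0.014053904789263058 [0.222 0.373 2.547] [-0.13   0.003  0.201] [0.518 0.057 0.118]
```

View pics/v2.png

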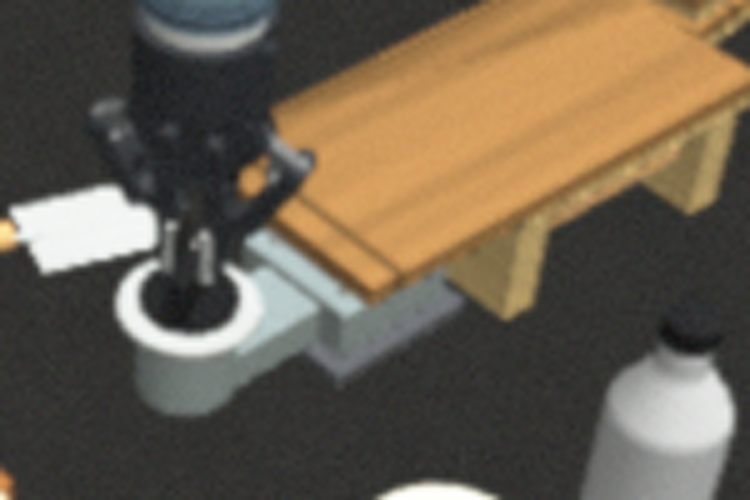

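Gripped: the gap is 14 mm and the picture shows both fingers on the bar. I'll turn 1 rad clockwise in small steps, logging torque, then compare pictures to see what part of the jack moves.

```bash
cat >> h.py <<'E'
def turn(total,step=.1,log=True):
    import math
    n=math.ceil(abs(total)/step)
    for i in range(n):
        q=np.array(read_qpos()) if i==0 else q
        q=q.copy(); q[6]-=total/n; move_j(q.tolist())
        if log: print(round(q[6],3),'T %.3f'%read_ft_torque()[2],'F',np.round(read_ft_force(),1),'gap %.4f'%read_finger_gap())
def mean_img(c,n):
    return np.mean([read_camera(c).astype(float) for _ in range(n)],0)
E
python3 - <<'E'
from h import *
np.set_printoptions(precision=3,suppress=True)
move_gripper(0,80); a=mean_img('scene',4); np.save('ref0.npy',a)
turn(1.0,.125)
b=mean_img('scene',4); np.save('ref1.npy',b)
print(read_time_s(),read_eef_pos())
f=lambda x:cv2.resize(x[150:210,310:390].clip(0,255).astype(np.uint8)[:,:,::-1],(400,300),interpolation=cv2.INTER_CUBIC)
d=np.abs(b-a)*4
cv2.imwrite('pics/v3.png',np.vstack([np.hstack([f(a),f(b)]),np.hstack([f(d),f(d)])]))
E
```

```text
0.439 T 0.059 F [-0.8  0.8  3.5] gap 0.0115
0.314 T -0.262 F [0.4 1.6 2. ] gap 0.0117
0.189 T -0.204 F [ 1.7  3.1 -1.2] gap 0.0127
0.064 T -0.232 F [ 4.5  3.5 -2.6] gap 0.0118
-0.061 T -0.278 F [ 5.6  5.3 -3.2] gap 0.0117
-0.186 T -0.243 F [ 5.9  2.3 -2.9] gap 0.0115
-0.311 T -0.242 F [ 5.7  3.  -4. ] gap 0.0117
-0.436 T -0.240 F [ 6.7  2.8 -4.6] gap 0.0118
10.0417 [0.52  0.057 0.119]
```

View pics/v3.png

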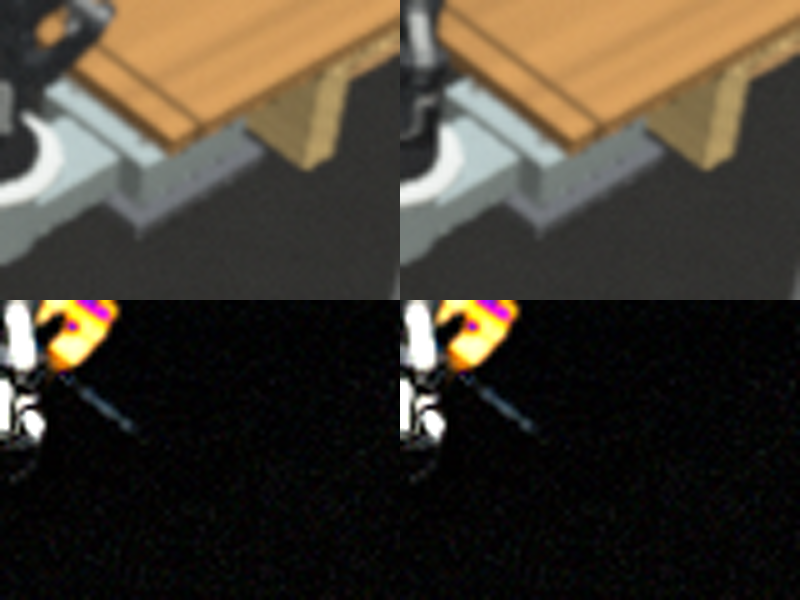

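The torque settles at about 0.24 N m, so the knob is turning. The only jack pixels that changed lie along a line near (330,171). I'll look at the profile across that line.

Run:
```python
from h import *
np.set_printoptions(precision=0,suppress=True,linewidth=200)
a=np.load('ref0.npy');b=np.load('ref1.npy')
for x in (326,330,333,336,340,346,355): print(x,'\n',a[160:188,x].mean(1),'\n',b[160:188,x].mean(1))
for P in [(.47,.117,.092),(.556,.117,.092),(.594,.12,.092),(.437,.118,.092)]: print(P,proj('scene',P))
```

```text
326 
 [ 65. 102. 129. 129.  97.  73.  75. 102. 145. 180. 197. 198. 193. 172. 142. 151. 185. 197. 200. 197. 198. 198. 196. 197. 198. 182. 147. 126.] 
 [149. 147. 145. 130.  96.  74.  76. 109. 157. 189. 197. 199. 194. 174. 141. 151. 184. 196. 198. 198. 198. 197. 196. 196. 197. 183. 148. 125.]
330 
 [120. 140. 154. 158. 160. 157. 141. 104.  75.  77. 104. 149. 182. 196. 197. 193. 174. 143. 152. 185. 196. 196. 191. 168. 132. 122. 121. 119.] 
 [120. 140. 153. 159. 159. 156. 139. 103.  76.  79. 119. 168. 194. 197. 197. 193. 174. 144. 151. 185. 196. 196. 192. 169. 130. 122. 121. 121.]
333 
 [140. 123. 122. 142. 155. 157. 155. 152. 139. 109.  77.  73.  93. 135. 176. 193. 196. 193. 178. 145. 140. 153. 132. 113. 109. 107. 106. 106.] 
 [138. 123. 120. 142. 156. 158. 155. 151. 139. 110.  76.  75. 103. 148. 180. 195. 196. 193. 178. 146. 139. 152. 133. 113. 107. 108. 106. 107.]
336 
 [158. 158. 150. 129. 117. 129. 145. 148. 144. 147. 145. 125.  88.  71.  79. 118. 167. 191. 194. 193. 184. 152. 106.  90.  89.  89.  90.  90.] 
 [158. 159. 149. 129. 118. 131. 145. 148. 144. 146. 144. 123.  89.  72.  86
[... 377 characters left out ...]
146. 145. 145. 151. 154. 155. 151. 149. 137. 119. 122. 144. 156. 157. 139. 108.  99.  99. 106. 120. 122. 121. 122. 121. 119. 120.] 
 [155. 150. 147. 145. 147. 152. 154. 156. 152. 148. 136. 120. 121. 143. 157. 156. 141. 109.  99.  99. 107. 120. 122. 121. 121. 122. 120. 120.]
355 
 [151. 155. 154. 154. 152. 151. 153. 155. 159. 158. 156. 141. 108.  98.  97. 105. 120. 120. 120. 119. 119. 119. 121. 119. 109.  91.  77.  56.] 
 [148. 153. 155. 154. 151. 150. 153. 156. 158. 160. 156. 141. 110.  99.  98. 104. 118. 122. 120. 120. 119. 119. 121. 120. 109.  89.  76.  56.]
(0.47, 0.117, 0.092) [314. 160.]
(0.556, 0.117, 0.092) [332. 175.]
(0.594, 0.12, 0.092) [342. 182.]
(0.437, 0.118, 0.092) [307. 154.]
```

Averaged pictures resolve small edge shifts: noise is about 1 grey level, while a 1 mm lift would be about 0.26 px. I'll turn in small steps, tracking the board's free-end edge by least squares and stopping at the first sign of lift.

```bash
cat >> h.py <<'E'
def dy(a,b,x0,x1,y0,y1):
    "vertical shift (px, + = up) of b against a in a window, gradient least squares"
    A=a.mean(2);B=b.mean(2);g=np.gradient(A,axis=0)[y0:y1,x0:x1];d=(B-A)[y0:y1,x0:x1]
    return (g*d).sum()/(g*g).sum()
E
cat > jack.py <<'E'
from h import *
import sys
total,step=map(float,sys.argv[1:3])
a=np.load('ref1.npy'); n=round(total/step)
for i in range(n):
    turn(step,.15,False)
    b=mean_img('scene',2)
    lift=dy(a,b,341,352,160,180)/.263; ref=dy(a,b,368,385,150,190)
    print('j7 %.3f T %.3f lift_mm %.2f stat_px %.3f gapline %s'%(read_qpos()[6],read_ft_torque()[2],lift,ref,np.round(b[168:175,330].mean(1))),np.round(read_ft_force(),1))
    if lift>.5: break
np.save('last.npy',b); print(read_time_s())
E
python3 jack.py 1.2 .15
```

```text
j7 -0.577 T -0.139 lift_mm 0.06 stat_px -0.015 gapline [ 77.  80. 119. 169. 196. 197. 196.] [ 4.   1.5 -1.9]
j7 -0.724 T -0.142 lift_mm 0.04 stat_px 0.001 gapline [ 75.  80. 118. 168. 195. 198. 198.] [ 5.6  1.8 -3.1]
j7 -0.870 T -0.208 lift_mm 0.04 stat_px -0.005 gapline [ 76.  81. 118. 170. 194. 197. 196.] [ 5.1  0.5 -2.9]
j7 -1.013 T -0.222 lift_mm 0.09 stat_px -0.011 gapline [ 75.  81. 118. 168. 195. 197. 199.] [ 4.1  1.3 -3.9]
j7 -1.157 T -0.238 lift_mm -0.01 stat_px -0.008 gapline [ 76.  81. 118. 168. 196. 198. 198.] [ 4.8  0.6 -3.5]
j7 -1.302 T -0.147 lift_mm 0.07 stat_px -0.007 gapline [ 76.  81. 118. 169. 194. 198. 196.] [ 5.6  1.  -3.2]
j7 -1.448 T -0.087 lift_mm 0.04 stat_px -0.008 gapline [ 78.  79. 120. 168. 196. 197. 198.] [ 4.8  0.3 -4. ]
j7 -1.595 T -0.159 lift_mm 0.03 stat_px -0.009 gapline [ 73.  81. 117. 169. 194. 199. 198.] [ 4.7 -0.8 -3.5]
12.975
```

```bash
python3 jack.py 1.2 .12
```

```text
j7 -1.712 T -0.144 lift_mm 0.05 stat_px -0.018 gapline [ 74.  80. 119. 170. 194. 197. 198.] [ 4.  -0.8 -2.1]
j7 -1.829 T -0.162 lift_mm 0.05 stat_px -0.013 gapline [ 77.  80. 118. 170. 195. 200. 198.] [ 4.8 -0.7 -2.3]
j7 -1.946 T -0.199 lift_mm 0.00 stat_px -0.009 gapline [ 76.  81. 118. 168. 196. 197. 198.] [ 3.4 -1.6 -2.1]
j7 -2.063 T -0.188 lift_mm 0.01 stat_px -0.018 gapline [ 77.  82. 119. 168. 197. 199. 198.] [ 3.  -1.4 -1.4]
j7 -2.180 T -0.177 lift_mm -0.02 stat_px -0.006 gapline [ 77.  81. 119. 170. 193. 198. 197.] [ 3.7 -1.1 -0.7]
j7 -2.298 T -0.139 lift_mm -0.06 stat_px 0.000 gapline [ 75.  81. 117. 168. 196. 200. 198.] [ 2.5 -2.5 -0.1]
j7 -2.415 T -0.188 lift_mm 0.04 stat_px -0.012 gapline [ 76.  81. 118. 170. 194. 200. 197.] [ 2.2 -2.7  1.3]
j7 -2.532 T -0.170 lift_mm 0.04 stat_px -0.006 gapline [ 76.  82. 119. 169. 193. 200. 198.] [ 2.2 -3.6  1.3]
j7 -2.649 T -0.157 lift_mm 0.05 stat_px -0.008 gapline [ 78.  82. 118. 168. 195. 197. 198.] [ 1.1 -3.1  2.1]
j7 -2.766 T -0.138 lift_mm 0.04 stat_px 0.002 gapline [ 77.  80. 119. 169. 194. 197. 198.] [-0.2 -4.   3.3]
16.475
```

3.3 rad (about 13 mm) so far and no lift yet. The wrist is near its limit, so I'll release, check the mark in a picture and regrip half a turn back.

Run:
```python
from h import *
np.set_printoptions(precision=3,suppress=True)
move_gripper(.05,80); p=read_eef_pos(); print(p)
movel([p[0],p[1],.19],speed=.12)
q=np.array(read_qpos()); q[6]+=np.pi; move_j(q.tolist()); print(q[6])
snap('scene','s4.png'); b=mean_img('scene',3)
a=np.load('ref1.npy'); print('lift',dy(a,b,341,352,160,180)/.263)
cv2.imwrite('pics/v4.png',cv2.resize(cv2.imread('pics/s4.png')[130:220,280:370],(540,540),interpolation=cv2.INTER_CUBIC))
```

```text
[0.52  0.053 0.118]
0.31686551910439764
lift 0.047635103672603
```

View pics/v4.png

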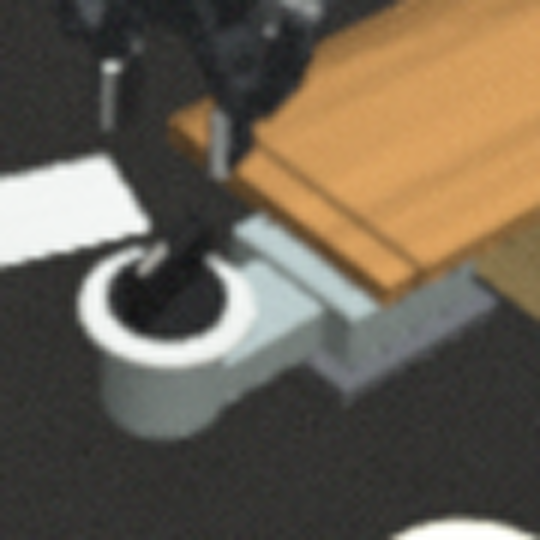

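Run:
```python
from h import *
np.set_printoptions(precision=3,suppress=True)
print(at_z('scene',[305.3,173.3],.12), at_z('scene',[309.5,166],.12),at_z('scene',[280+200/6,130+240/6],.12),at_z('scene',[280+165/6,130+320/6],.12))
for a in range(0,360,30):
    P=np.array([.518,.057,.12])+.013*np.array([np.cos(np.radians(a)),np.sin(np.radians(a)),0]); p=(proj('scene',P)-[280,130])*6; print(a,p)
move=read_eef_pos(); print(move)
q=np.array(read_qpos()); q[0]-=.5; move_j(q.tolist()); snap('top','t5.png'); snap('scene','s5.png')
a=cv2.imread('pics/s5.png')[150:210,280:340];b=cv2.imread('pics/t5.png')[212:272,208:268]
cv2.imwrite('pics/v5.png',cv2.resize(np.hstack([a,b]),(800,400),interpolation=cv2.INTER_CUBIC))
```

```text
[0.528 0.039 0.12 ] [0.51  0.068 0.12 ] [0.53  0.066 0.12 ] [0.565 0.019 0.12 ]
0 [185.476 248.092]
30 [194.032 240.79 ]
60 [195.642 231.548]
90 [189.944 222.858]
120 [178.518 217.016]
150 [164.408 215.54 ]
180 [151.324 218.812]
210 [142.719 225.985]
240 [140.916 235.185]
270 [146.469 243.963]
300 [157.943 249.934]
330 [172.247 251.451]
[0.519 0.054 0.19 ]
```

View pics/v5.png

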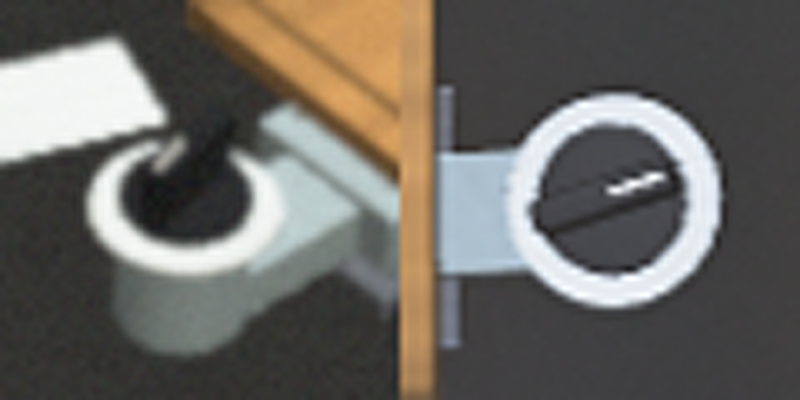

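The top crop shows the mark now at about −75°, so the knob has turned roughly 3.4 rad and followed the wrist. I'll regrip.

```bash
python3 - <<'E'
from h import *
np.set_printoptions(precision=3,suppress=True)
print(at_z('top',[239.8,242],.12))
q=np.array(read_qpos()); q[0]+=.5; move_j(q.tolist())
Q=down(np.radians(17)); movel([.519,.055,.19],Q); movel([.519,.055,.118],Q,speed=.08); print(read_qpos())
move_gripper(.018,25); move_gripper(0,80); pause(.2); print(read_finger_gap(),read_ft_force(),read_ft_torque(),read_qpos()[6])
E
python3 jack.py 3.0 .12
```

```text
[0.515 0.05  0.12 ]
[-0.753  0.367  0.662  2.037 -0.303  0.833  0.379]
0.01172576039195454 [-1.49   0.101  6.538] [-0.014  0.421  0.182] 0.37926564281420466
j7 0.261 T -0.248 lift_mm 0.08 stat_px -0.013 gapline [ 76.  82. 117. 170. 195. 197. 197.] [-0.8 -0.6  2.7]
j7 0.143 T -0.139 lift_mm 0.08 stat_px 0.003 gapline [ 78.  80. 117. 171. 195. 196. 195.] [-0.3 -0.1  2.6]
j7 0.026 T -0.120 lift_mm 0.09 stat_px 0.000 gapline [ 77.  80. 119. 169. 194. 197. 198.] [-1.5  0.1  2.4]
j7 -0.091 T -0.073 lift_mm 0.04 stat_px -0.006 gapline [ 77.  80. 119. 167. 194. 198. 196.] [-1.6  0.7  3.3]
j7 -0.208 T -0.167 lift_mm 0.04 stat_px 0.008 gapline [ 77.  79. 116. 169. 194. 198. 199.] [-1.7 -0.   2.1]
j7 -0.325 T -0.083 lift_mm 0.07 stat_px 0.004 gapline [ 74.  83. 118. 168. 194. 198. 198.] [-1.2  0.5  3.2]
j7 -0.442 T -0.172 lift_mm 0.06 stat_px -0.004 gapline [ 75.  82. 120. 168. 194. 197. 196.] [-0.8  0.3  2.4]
j7 -0.560 T -0.158 lift_mm 0.06 stat_px 0.008 gapline [ 75.  80. 118. 168. 196. 198. 198.] [-1.8  0.3  1.9]
j7 -0.677 T -0.138 lift_mm 0.13 stat_px 0.017 gapline [ 77.  83. 122. 168. 195. 198. 197.] [-1.4  0.3  2.4]
j7 -0.794 T -0.104 lift_mm 0.85 stat_px 0.044 gapline [ 76.  87. 130. 174. 196. 199. 198.] [-1.2  1.1  2.9]
28.275
```

The board edge just began to lift: the reading jumped from noise within one 0.48 mm step, so the platform touches and bears it with at most about 0.5 mm of lift. I'll release, recheck, and set up for the props.

```bash
cat >> h.py <<'E'
RY=np.radians(4.7); RM=np.array([.510,-.219]); SLOT=[.088,.029,-.029,-.088]
def rk(x,y): c,s=np.cos(RY),np.sin(RY); return RM+[c*x-s*y,s*x+c*y]
BY=np.radians(1.6); BC=np.array([.511,.2845])
def bd(x,y): c,s=np.cos(BY),np.sin(BY); return BC+[c*x-s*y,s*x+c*y]
RQ=down(RY+np.pi/2); RQ2=down(RY-np.pi/2)
E
python3 - <<'E'
from h import *
np.set_printoptions(precision=3,suppress=True)
move_gripper(.05,80); p=read_eef_pos(); movel([p[0],p[1],.22],speed=.15)
a=np.load('ref1.npy');b=mean_img('scene',3);np.save('ref2.npy',b)
print('lift',dy(a,b,341,352,160,180)/.263, np.round([dy(a,b,x,x+12,y0,y1)/.263 for x,y0,y1 in[(341,160,180),(353,155,175),(380,135,165)]],2))
for q in(RQ,RQ2): print(inverse_kinematics([*rk(-.1,.088),.2],q),inverse_kinematics([*bd(0,.111),.2],q))
q=np.array([-1.2,.4,.04,1.6,-.02,1.1,-.05]); 
move_ptp([*rk(-.1,.088),.2],RQ2 if inverse_kinematics([*rk(-.1,.088),.2],RQ) is None else RQ)
print(read_qpos(),read_time_s())
snap('scene','s6.png'); snap('top','t6.png')
for c in('scene','top'):
    for n in '1234':
        print(c,n,[(at_z(c,d['at'],.026)[:2],round(d['confidence'],2)) for d in tip_of(c,f'prop{n}_mid')][:2])
a=cv2.imread('pics/s6.png')[120:320,100:400];b=cv2.imread('pics/t6.png')[130:330,80:440]
cv2.imwrite('pics/v6.png',np.vstack([cv2.resize(a,(450,300),interpolation=3),cv2.copyMakeBorder(cv2.resize(b,(450,250),interpolation=3),0,0,0,0,0)]))
E
```

```text
lift 0.8717713829183069 [0.85 0.61 0.23]
[-0.489 -0.019  0.732  2.187  0.015  0.969  1.887] [-0.88   0.42   0.197  1.667 -0.092  1.063  0.998]
[-0.754 -0.041  0.997  2.194  0.041  0.97  -1.27 ] [-1.207  0.478  0.631  1.684 -0.312  1.083 -1.971]
[-0.489 -0.018  0.732  2.187  0.015  0.969  1.887] 32.0833
scene 1 [(array([ 0.513, -0.3  ]), 0.63)]
scene 2 [(array([ 0.514, -0.248]), 0.57)]
scene 3 [(array([ 0.499, -0.183]), 0.6)]
scene 4 [(array([ 0.529, -0.13 ]), 0.94), (array([ 0.545, -0.491]), 0.94)]
top 1 [(array([ 0.537, -0.304]), 0.74), (array([0.726, 0.067]), 0.57)]
top 2 [(array([ 0.518, -0.254]), 0.96)]
top 3 [(array([ 0.514, -0.129]), 0.67)]
top 4 [(array([ 0.402, -0.426]), 0.91), (array([ 0.523, -0.129]), 0.76)]
```

View pics/v6.png

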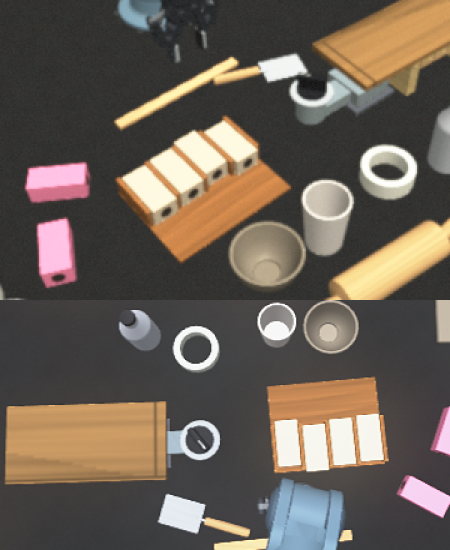

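Both views show four props still in their slots, the second from the left about 8 mm nearer, and the board resting on the jack. The estimated lift is under 1 mm. I'll push the first prop (slot at +y) out onto the apron.

```bash
cat >> h.py <<'E'
def push(i,x_end=.018,xs=-.098,y=None):
    y=SLOT[i] if y is None else y
    move_gripper(0,40)
    move_ptp([*rk(xs,y),.13],RQ); movel([*rk(xs,y),.045],RQ,speed=.15)
    movel([*rk(-.06-.011,y),.045],RQ,speed=.1); print('pre',np.round(read_ft_force(),1))
    movel([*rk(x_end-.011,y),.045],RQ,speed=.06)
    print('end',np.round(read_ft_force(),1),np.round(read_eef_pos(),3))
    movel([*rk(x_end-.03,y),.045],RQ,speed=.1); movel([*rk(x_end-.03,y),.16],RQ,speed=.2)
E
python3 - <<'E'
from h import *
push(0)
move_ptp([*rk(-.1,SLOT[0]),.2],RQ)
snap('scene','s7.png'); snap('top','t7.png'); print(read_time_s())
a=cv2.imread('pics/s7.png')[200:300,160:310];b=cv2.imread('pics/t7.png')[180:280,270:420]
cv2.imwrite('pics/v7.png',cv2.resize(np.hstack([a,b]),(800,267),interpolation=cv2.INTER_CUBIC))
E
```

```text
pre [-0.3 -0.1 -0.4]
end [-0.1 -0.4  0.5] [ 0.51  -0.131  0.045]
37.725
```

View pics/v7.png

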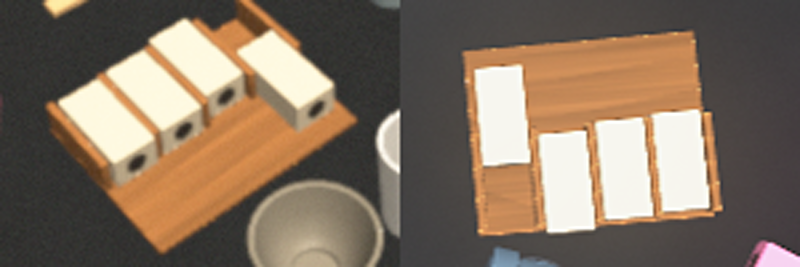

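The first prop is out on the apron: top crop centre (502,116), scene crop (290,80), lying straight. Now I'll locate it by its cream top, grip it, and lay it at the stand end of the board.

```bash
cat >> h.py <<'E'
def blobs(z=.046,im=None,lo=190):
    "cream tops in the top picture -> list of (xy, yaw deg of long side, px area)"
    im=read_camera('top') if im is None else im
    m=(im.min(2)>lo).astype(np.uint8); m[:180]=0
    m=cv2.erode(m,np.ones((2,2)))
    n,l,s,c=cv2.connectedComponentsWithStats(m); out=[]
    for k in range(1,n):
        if 400<s[k,4]<1500:
            r=cv2.minAreaRect(np.argwhere(l==k)[:,::-1].astype(np.float32)); b=cv2.boxPoints(r)
            w=np.array([at_z('top',p,z)[:2] for p in b]); e=[w[1]-w[0],w[2]-w[1]]; L=sorted(e,key=np.linalg.norm)[1]
            out.append((w.mean(0).round(4),round((np.degrees(np.arctan2(L[1],L[0]))+90)%180-90,1),[round(float(np.linalg.norm(v)),3) for v in e]))
    return out
def grasp(xy,yaw,z=.032):
    q=down(yaw+np.pi/2); move_gripper(.085,60)
    move_ptp([*xy,.13],q); movel([*xy,z],q,speed=.12); move_gripper(0,70)
    g=read_finger_gap(); movel([*xy,.10],q,speed=.1); movel([*xy,.2],q,speed=.15)
    print('gap',round(g,4),round(read_finger_gap(),4),'F',np.round(read_ft_force(),1)); return read_finger_gap()>.04
def place(y,z=.135):
    q=down(BY+np.pi/2); P=bd(0,y)
    move_ptp([*P,.21],q); g=read_finger_gap(); print('over board gap',round(g,4))
    if g<.04: print('LOST'); return
    movel([*P,z+.008],q,speed=.12); f0=read_ft_force()[2]
    for k in range(12):
        movel([*P,z+.006-.0015*k],q,speed=.03); d=read_ft_force()[2]-f0
        if d>2.5: break
    print('contact z',round(z+.006-.0015*k,4),'dF',round(d,1))
    move_gripper(.062,60); movel([*P,.21],q,speed=.2)
E
python3 - <<'E'
from h import *
for b in blobs(): print(b)
E
```

```text
(array([ 0.5686, -0.1253]), np.float64(4.8), [0.045, 0.095])
(array([ 0.5553, -0.6816]), np.float64(-3.6), [0.096, 0.097])
(array([ 0.5356, -0.4851]), np.float64(-20.2), [0.094, 0.04])
(array([ 0.5229, -0.3054]), np.float64(4.5), [0.045, 0.095])
(array([ 0.5149, -0.2484]), np.float64(5.0), [0.045, 0.095])
(array([ 0.5017, -0.1904]), np.float64(4.6), [0.045, 0.095])
(array([ 0.3947, -0.6389]), np.float64(43.4), [0.109, 0.115])
(array([ 0.3986, -0.4233]), np.float64(61.9), [0.042, 0.093])
(array([0.3606, 0.0917]), np.float64(74.1), [0.058, 0.089])
```

Run:
```python
from h import *
ok=grasp(np.array([.570,-.1255]),RY)
if ok: place(.111)
move_ptp([*rk(-.1,SLOT[1]),.2],RQ)
print(read_time_s()); snap('top','t8.png'); snap('scene','s8.png')
for b in blobs(): print(b[0],b[1])
a=cv2.imread('pics/s8.png')[80:260,280:460];b=cv2.imread('pics/t8.png')[150:330,80:420]
cv2.imwrite('pics/v8.png',cv2.resize(np.hstack([a,b]),(800,277),interpolation=cv2.INTER_CUBIC))
r=np.load('ref2.npy');n=mean_img('scene',2);print('end lift change mm',dy(r,n,341,352,160,180)/.263)
```

```text
gap 0.0472 0.0469 F [-0.3  0.1 -3.4]
over board gap 0.0471
contact z 0.1335 dF 9.9
49.4667
[ 0.5553 -0.6816] -3.6
[ 0.5356 -0.4851] -20.2
[ 0.5229 -0.3054] 4.5
[ 0.5148 -0.2485] 4.7
[0.5101 0.4433] 2.8
[ 0.5017 -0.1905] 4.5
[ 0.3947 -0.6389] 43.4
[ 0.3986 -0.4233] 61.9
[0.3606 0.0917] 74.1
end lift change mm -0.040491454773508385
```

View pics/v8.png

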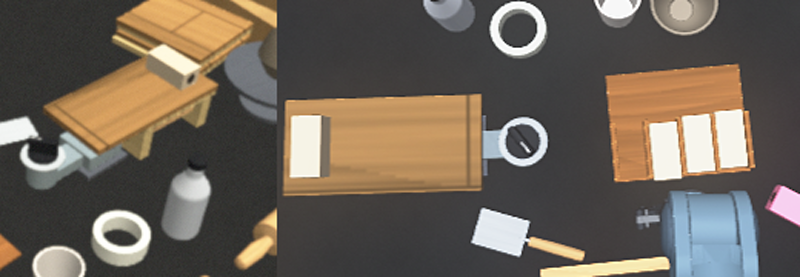

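The top view shows prop 1 flat across the board near the stand end. Correcting for height, its centre is at (0.507, 0.396), about 30 mm in from the edge, and the free end hasn't moved. Next prop.

```bash
cat > one.py <<'E'
from h import *
import sys
i=int(sys.argv[1]); y=float(sys.argv[2])
push(i); move_ptp([*rk(-.1,SLOT[i]),.2],RQ)
exp=rk(.068,SLOT[i]); bl=blobs(); c=[b for b in bl if np.linalg.norm(b[0]-exp)<.012 and abs(b[1]-4.7)<4]
print('found',c)
if not c: print([b[:2] for b in bl]); sys.exit()
xy=c[0][0]+[.0013,0]
if grasp(xy,np.radians(c[0][1])): place(y)
move_ptp([*rk(-.1,SLOT[min(i+1,3)]),.2],RQ)
im=snap('top',f't_{i}.png'); snap('scene',f's_{i}.png')
print(read_time_s())
for b in blobs(): print(b[0],b[1])
print('on board:')
for b in blobs(.148): 
    if b[0][1]>.12: print(b[0],b[1])
r=np.load('ref2.npy');n=mean_img('scene',2);print('end lift change mm',dy(r,n,341,352,160,180)/.263)
E
python3 one.py 1 .037
```

```text
pre [-0.6  0.2 -0.5]
end [-1.3  0.1  0.2] [ 0.515 -0.19   0.045]
found [(array([ 0.5734, -0.1841]), np.float64(4.8), [0.046, 0.095])]
gap 0.0468 0.047 F [-0.7 -0.6 -3.5]
over board gap 0.0472
contact z 0.1335 dF 9.9
67.05
[ 0.5553 -0.6816] -3.6
[ 0.5356 -0.4851] -20.2
[ 0.5229 -0.3054] 4.5
[0.5128 0.3616] 2.3
[ 0.5148 -0.2485] 4.7
[0.5101 0.4433] 2.8
[ 0.3947 -0.6389] 43.4
[0.3606 0.0917] 74.1
on board:
[0.5092 0.3213] 2.3
[0.5068 0.3958] 2.8
end lift change mm -0.10534248926186623
```

```bash
python3 one.py 2 -.037
```

```text
pre [ 0.6 -0.3 -0.1]
end [-0.2  0.6  0.2] [ 0.52  -0.248  0.045]
found [(array([ 0.5785, -0.2428]), np.float64(5.0), [0.045, 0.095])]
gap 0.0469 0.0466 F [-0.8  0.1 -3.9]
over board gap 0.047
contact z 0.1335 dF 10.5
84.0
[ 0.5553 -0.6816] -3.6
[ 0.5356 -0.4851] -20.2
[ 0.5218 -0.3055] 5.0
[0.5128 0.3616] 2.3
[0.5155 0.2814] 1.9
[0.5101 0.4433] 2.8
[ 0.3947 -0.6389] 43.4
[0.3606 0.0917] 74.1
on board:
[0.5092 0.3213] 2.3
[0.5117 0.2481] 1.9
[0.5068 0.3958] 2.8
end lift change mm -0.1575057939061442
```

```bash
python3 one.py 3 -.111
python3 - <<'E'
from h import *
p=read_eef_pos(); movel([p[0],p[1],.3]); q=np.array(read_qpos()); q[0]+=1.0
try: move_j(q.tolist())
except MotionError as e: print(e)
snap('top','t9.png'); snap('scene','s9.png')
a=cv2.imread('pics/s9.png')[60:320,80:480];b=cv2.imread('pics/t9.png')[110:350,60:480]
cv2.imwrite('pics/v9.png',np.vstack([cv2.resize(a,(460,299)),cv2.resize(b,(460,263))]))
E
```

```text
pre [-0.7 -1.1 -0.1]
end [-0.3 -0.6 -0.3] [ 0.525 -0.306  0.045]
found [(array([ 0.5832, -0.2999]), np.float64(4.8), [0.045, 0.096])]
gap 0.0472 0.0472 F [-1.6  1.3 -5.2]
over board gap 0.047
contact z 0.135 dF 5.7
100.4
[ 0.5553 -0.6816] -3.6
[ 0.5356 -0.4851] -20.2
[0.5168 0.1986] 1.4
[0.5128 0.3616] 2.3
[0.5155 0.2814] 1.9
[0.5101 0.4433] 2.8
[ 0.3947 -0.6389] 43.4
[0.3606 0.0917] 74.1
on board:
[0.5129 0.1726] 1.4
[0.5092 0.3213] 2.3
[0.5117 0.2481] 1.9
[0.5068 0.3958] 2.8
end lift change mm 0.17797461046920884
```

View pics/v9.png

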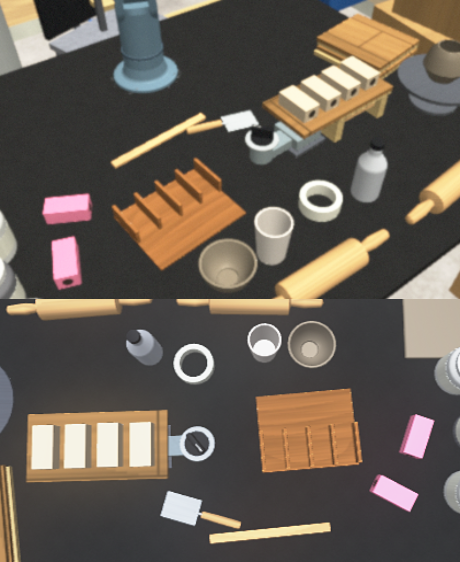

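Both views show all four props flat in a row on the board, the rack empty, and the bystanders and pink blocks where they were. The robot is clear, so I'll hand in.

```bash
python3 -c "
from h import *
r=np.load('ref2.npy');n=mean_img('scene',2);print('end change mm',dy(r,n,341,352,160,180)/.263,read_time_s())
sign_off()"
```

```text
end change mm 0.19568283584560534 103.4333
the job is handed in; nothing more can be done
```

The job is done and handed in at about 103 s, with the robot clear of everything; it reported no verdict.

**Jack:** I turned the knob clockwise about 4.5 rad in two grips, while the board was empty. I stopped at the first visible rise of the board's free end, which averaged pictures put at about 0.85 mm. That reading may be high, because the last turn step was only worth about 0.5 mm. I left it there rather than backing off and risking losing contact. Across all four placings the free end stayed within about 0.2 mm of that height.

**Props:** All four were present. I pushed each out onto the apron, gripped it and laid it flat across the board. They sit about 25 mm apart and about 30 mm in from the board's edges. I detected no dropped, slipped or knocked prop.

**Last checks:** The final pictures show the rack empty and four props in a row on the board. The other things on the bench, including the pink blocks, appear where they were. I judged those by eye rather than measuring each one.

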